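# Snap the food sample box shut all round

## Robot

A 6-joint arm with a two-finger parallel gripper is mounted at the origin on the work surface. World frame = base frame: x ahead of the robot, y to its left, z up, the work surface at z = 0. Lengths are in m, angles in rad, forces in N, time in s.
With the tool pointing down it reaches from about 0.35 to 0.85 m from the base axis. Payload 8.1 kg.
Tool frame: the origin (TCP) lies at the very end of the fingers, on their centre line; the grasp point (between the pads) lies 19 mm behind it; z points along the fingers, y is the line along which they close (so a half turn about z gives the same grasp; the last joint's range is limited). The gripper opens to 93 mm and grips with 3 to 60 N. Pads are 15 mm wide; open, the fingers measure 128 mm over their backs; the gripper's body (75 mm by 188 mm) begins 65 mm behind the grasp point.
Start: joints at [1.263, 0.13, 1.488, -0, 1.523, -0.085], TCP at [0.133, 0.585, 0.219] pointing down, gripper open.
Joint ranges: [-2.96, 2.96], [-0.89, 2.26], [0.02, 2.5], [-1.34, 4.48], [0, 2.73], [-2.66, 2.66]. Speed limits (rad/s): [2.39, 2.39, 2.79, 3.14, 3.14, 3.14].

## Interface

Orientations are given as a rotation vector (axis times angle).
In Python, from plant import robot gives the robot as it stands. The module is installed in compiled form; this text tells all that it offers.
- The arm moves only by the tool play_rows, never from a script. Its argument "increments" is text: rows parted by semicolons, each of 5 numbers parted by spaces: the shift along the tool's x, y, z in mm, then the turn about the tool's z in degrees, then the closure, from -1 (fully open) to 1 (shut). In form: dx dy dz yaw claw; .... A call has 1 to 20 rows; each row is the pose to reach, as a shift and turn from the pose commanded when the call began, along the tool's axes at that moment; what a row does not reach only later rows make up. A row lasts 1/10 s, in which the tool goes at most 50 mm and 8.59 degrees, less where a joint would pass 70% of its speed; a pose out of reach is approached as far as the arm can. A call with a gripper value outside its range is refused whole. The fingers move at their own pace and stop on an object; "force" is the grip in N (left out, the last holds). Time passes only in rows, so rows that repeat a pose let the fingers close. It gives the time, the measured TCP pose, the force, the opening and the grip force at its end, in the units of the state.
- robot.read_state(): the state, without advancing time (a new reading comes with each control period).
- robot.read_camera(name): name is "scene" or "top"; returns the picture (400x640x3 uint8, blue, green, red); there is no depth.
- robot.calibration(name): a dict with "vertical_fov" (degrees; the focal length in pixels is half the picture's height over the tangent of half this angle, whatever the lens; pixels are square), "cx", "cy" (the principal point, pixels), "rvec" (rotation vector, rad) and "tvec" (3), from world to camera coordinates, as OpenCV has them. Camera axes: x right, y down, z forward; pixel columns grow to the right and rows downward; lengths in m; the calibration is good to about 2 mm. A picture is of the moment at which its call begins. calibration takes no time and is no camera call.
- robot.close_job(): hands the job in; it is judged then, once.
Trained networks look in the newest picture that a camera, given by its name, has taken for a name from the list of things; names that differ only in an ending like _2 or _b are one class to them, and where a whole thing is asked for, a point or a joint stands for the part that bears it (a point fixed in the world has none). Each returns a list of dicts, best first, with "conf" (0 to 1); they miss things now and then, are a little off and sometimes report something else, mostly with a low value. They report only what shows in the picture. A call takes as long as a camera call.
- robot.recognise(camera, query): "centre" ([x, y, z] in m, in world coordinates, good to about 4 mm: the middle of the surface that is visible of it).
- robot.regions_of(camera, query): "pixels" (400x640 bool, what is visible of it).
- robot.landmark_of(camera, query): "centre" ([x, y, z] in m, in world coordinates, good to about 4 mm: a listed point, or the origin of a listed thing).
The state is a dict: "t": time; "q": joint angles; "dq": joint speeds; "joint_torque": joint torques, N m; "tool_pos": TCP position; "orientation": TCP orientation; "force": force on the tool from outside, world axes, zero at the start; "wrist_torque": the same for the moment, N m; "opening": finger opening in m; "gripper_force": force on a finger pad.
Only numpy, scipy, OpenCV 4.12 (cv2) and the standard library are available. Lean on these libraries where they do the work, as an engineer would, in place of code of your own. Each camera call takes 0.05 s, during which the arm holds its last target. There are 200 camera calls.

## Task

The lid of the rectangular food box in the yellow tray has been laid on, but its white rim is still standing up on all four sides. Using only the fingers, press the rim down section by section, all the way round, until each of the four sides has clicked fully shut. Leave the box standing where it is without lifting, tipping or shoving it along, and do not disturb the round boxes and the jar beside it.

Things in the scene. Friction and masses are not known exactly. Their poses are not given: they have to be found in the camera images.
- food_box: Loose food box, the only rectangular one in the tray, about 0.9 kg: 160 (x) x 220 (y) mm over its lid rim, clear walls 56 mm high. Origin: centre of its underside, z up, x across it (roughly away from the robot), y along it. Lid: fixed ribbed translucent middle, 116 x 176 mm, top 61 mm above the origin; round it a white rim of four separate sections that slide vertically. Small clips and tabs stick out 9 mm.
- rim_near_top (a point): Middle of the flat top of the near rim section, the long white strip (220 x 20 mm) at the box's -x side, its centre line 70 mm from the box's centre; moves down with it: 74 mm above the box's origin when raised, 66 mm when clicked shut. Frame axes as the food box.
- rim_near (a joint): Travel of the near rim section: 0 raised (open), 0.008 m fully down (shut). Snap action: it pushes back with about 6 N at first, less as it goes down; beyond 4 mm it snaps down by itself and stays shut, let go before that it springs back up.
- rim_far_top (a point): Middle of the flat top of the far rim section, the long white strip (220 x 20 mm) at the box's +x side, its centre line 70 mm from the box's centre; moves down with it: 74 mm above the box's origin when raised, 66 mm when clicked shut. Frame axes as the food box.
- rim_far (a joint): Travel of the far rim section: 0 raised (open), 0.008 m fully down (shut). Snap action: it pushes back with about 6 N at first, less as it goes down; beyond 4 mm it snaps down by itself and stays shut, let go before that it springs back up.
- rim_left_top (a point): Middle of the flat top of the left rim section, the short white strip (116 x 20 mm) at the box's +y side, its centre line 100 mm from the box's centre; moves down with it: 74 mm above the box's origin when raised, 66 mm when clicked shut. Frame axes as the food box.
- rim_left (a joint): Travel of the left rim section: 0 raised (open), 0.008 m fully down (shut). Snap action: it pushes back with about 6 N at first, less as it goes down; beyond 4 mm it snaps down by itself and stays shut, let go before that it springs back up.
- rim_right_top (a point): Middle of the flat top of the right rim section, the short white strip (116 x 20 mm) at the box's -y side, its centre line 100 mm from the box's centre; moves down with it: 74 mm above the box's origin when raised, 66 mm when clicked shut. Frame axes as the food box.
- rim_right (a joint): Travel of the right rim section: 0 raised (open), 0.008 m fully down (shut). Snap action: it pushes back with about 6 N at first, less as it goes down; beyond 4 mm it snaps down by itself and stays shut, let go before that it springs back up.
- tray: Yellow plastic tray, fixed, 360 (x) x 560 (y) mm, walls 40 mm high and 6 mm thick, floor about 6 mm thick. Origin at the centre of its underside. The food box stands in its robot-side half.
- round_box_a: Round clear food box with a white lid, closed, loose in the far half of the tray; 94 mm diameter, 55 mm high, origin at the centre of its underside. Bystander.
- round_box_b: Round clear food box with a white lid, closed, loose in the far half of the tray; 82 mm diameter, 65 mm high, origin at the centre of its underside. Bystander.
- jar: Small amber glass jar with a metal cap, loose in the far half of the tray; 64 mm diameter, 85 mm high, origin at the centre of its underside. Bystander.

How it is judged:
By the outcome, as a careful person would: the job done as asked, in the order asked, and still so for the second after the job is handed in, with the robot touching nothing.
It also fails if it takes over 48 s, if anything falls off the work surface, if the arm or the gripper's body presses on something with over 40 N, if the wrist force passes 120 N, or if a joint passes its speed limit or range.

## Working session

There is one attempt and no reset: what is moved stays moved. The work goes in short steps, Python scripts to look and compute and a tool call to move; the robot and the scene stay as the last step left them, time stands still between calls to the robot, and variables do not carry over. Pictures are saved under pics/ and viewed, at most 10 in all, crops included, and the job is handed in when it is done.

Besides the shell and the picture viewer there is one more tool, called in YAML: its name, and indented under it one key for each argument. play_rows: Moves the arm, as the interface text tells. Its arguments: {"type":"object","properties":{"increments":{"type":"string"},"force":{"type":"number"}},"required":["increments"]}

```bash
mkdir -p pics
cat > h.py <<'E'
import numpy as np,cv2
from plant import robot
def proj(n,P):
    c=robot.calibration(n);f=200/np.tan(np.radians(c["vertical_fov"])/2)
    K=np.array([[f,0,c["cx"]],[0,f,c["cy"]],[0,0,1]])
    return cv2.projectPoints(np.array(P,float).reshape(-1,3),np.array(c["rvec"],float),np.array(c["tvec"],float),K,None)[0].reshape(-1,2)
E
python3 - <<'E'
from h import *
s=robot.read_state();print(s)
for n in("scene","top"):
    cv2.imwrite(f"pics/{n}0.png",robot.read_camera(n));print(robot.calibration(n))
    for q in("food_box","rim_near_top","rim_far_top","rim_left_top","rim_right_top","jar","round_box_a"):
        print(n,q,[(np.round(d["centre"],4),round(d["conf"],2)) for d in robot.landmark_of(n,q)[:3]])
E
```

```text
{'t': 0.0, 'q': array([ 1.26259628e+00,  1.31195520e-01,  1.48929888e+00,  3.90276160e-06,
        1.52296514e+00, -8.53840201e-02]), 'dq': array([ 0.00026499,  0.00103038,  0.0002697 , -0.00106528, -0.00112574,
        0.00039465]), 'joint_torque': array([-1.37414185e-05, -5.59860528e+01, -4.91740143e+01,  7.65945297e-02,
        3.58372531e-02, -1.07894678e-04]), 'tool_pos': array([0.13237945, 0.58462788, 0.21755615]), 'orientation': array([-3.49234168e-01, -3.12174859e+00,  2.87435922e-03]), 'force': array([ 0.34026216, -0.40965728,  0.28800556]), 'wrist_torque': array([-0.03209257, -0.04226816, -0.01335072]), 'gripper_force': 0.0, 'opening': 0.09264359991416365}
{'vertical_fov': 51.53517626462086, 'cx': 313.90422793447715, 'cy': 202.91864105424955, 'rvec': array([ 1.08055892,  2.42739662, -1.00863031]), 'tvec': array([ 0.39098253, -0.29523063,  1.36943393])}
scene food_box [(array([ 0.5502, -0.1119,  0.0014]), 0.62)]
scene rim_near_top [(array([ 0.4771, -0.1156,  0.0823]), 0.83)]
scene rim_far_top [(array([ 0.6214, -0.1066,  0.0792]), 0.91)]
scene rim_left_top [(array([ 0.5417, -
[... 205 characters left out ...]
array([ 0.7441, -0.2448,  0.0053]), 0.87)]
{'vertical_fov': 56.26179248011171, 'cx': 320.95683015506785, 'cy': 190.09569512447277, 'rvec': array([ 2.13105627, -2.1445707 ,  0.19344727]), 'tvec': array([0.04946328, 0.63059219, 0.71724307])}
top food_box [(array([ 0.5514, -0.1109,  0.0059]), 0.83)]
top rim_near_top [(array([ 0.4779, -0.1201,  0.0787]), 0.76)]
top rim_far_top [(array([ 0.6201, -0.1068,  0.083 ]), 0.71)]
top rim_left_top [(array([ 0.477 , -0.1187,  0.0799]), 0.56)]
top rim_right_top [(array([ 0.5538, -0.2147,  0.0807]), 0.69)]
top jar [(array([ 0.7286, -0.0513,  0.0028]), 0.79)]
top round_box_a [(array([ 0.7486, -0.2451,  0.0081]), 0.93), (array([0.7052, 0.1463, 0.008 ]), 0.73)]
```

Run:
```python
from h import *
c=np.array([.5490,-.1125,.0055]);a=.067
R=np.array([[np.cos(a),-np.sin(a),0],[np.sin(a),np.cos(a),0],[0,0,1]])
out=[]
for n in("scene","top"):
    im=cv2.imread(f"pics/{n}0.png")
    p=proj(n,[c+R@np.array([x*.08,y*.11,.074]) for x,y in((-1,-1),(1,-1),(1,1),(-1,1))])
    cv2.polylines(im,[np.round(p).astype(int)],True,(0,0,255),1)
    m=p.mean(0).astype(int);x0=max(0,min(m[0]-150,340));y0=max(0,min(m[1]-110,180))
    out.append(cv2.resize(im[y0:y0+220,x0:x0+300],None,fx=1.36,fy=1.36));print(n,p,x0,y0)
cv2.imwrite("pics/ov.png",np.vstack(out) if 0 else np.hstack([o[:, :400] for o in out]))
```

```text
scene [[279.06255425 130.45545376]
 [238.41729664 158.75784819]
 [302.97818665 194.35076152]
 [342.07439681 160.59278657]] 140 51
top [[463.17299502 265.884628  ]
 [452.15386043 184.58249248]
 [342.68761504 192.43809644]
 [349.6895618  274.60092109]] 251 119
```

View pics/top0.png

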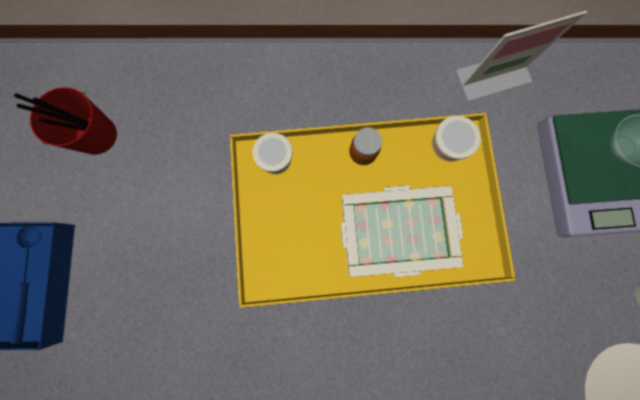

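View pics/ov.png

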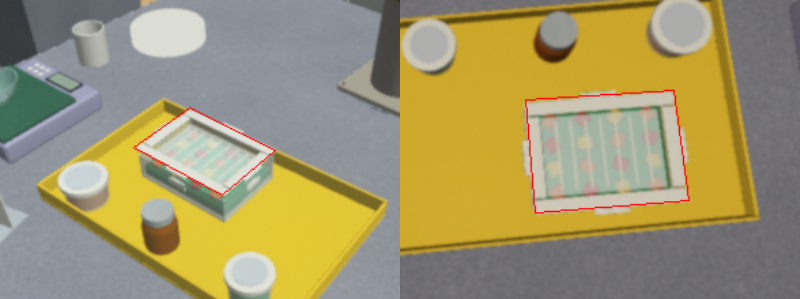

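```bash
cat >> h.py <<'E'
from scipy.spatial.transform import Rotation as Ro
c=np.array([.5490,-.1125,.0055]);a=.067
B=Ro.from_rotvec([0,0,a]).as_matrix()
P={k:c+B@np.array(v) for k,v in dict(near=(-.07,0,.074),far=(.07,0,.074),left=(0,.1,.074),right=(0,-.1,.074)).items()}
def togo(k,dz,ang):
    "mm in tool axes to a point dz above rim k, tool y along box direction ang deg (0: box y)"
    s=robot.read_state();R=Ro.from_rotvec(s["orientation"]).as_matrix()
    d=R.T@(P[k]+[0,0,dz]-s["tool_pos"])*1000
    y=B@[-np.sin(np.radians(ang)),np.cos(np.radians(ang)),0]
    v=R.T@y; w=np.degrees(np.arctan2(-v[0],v[1]));w=(w+90)%180-90
    print(k,P[k].round(4),"go",d.round(1),"yaw",round(w,1),"tcp",s["tool_pos"].round(4),"F",s["force"].round(1),"q6",s["q"][5].round(2),"t",s["t"])
E
python3 -c "
from h import *
togo('left',.03,0);togo('left',.03,90)"
```

```text
left [ 0.5423 -0.0127  0.0795] go [-531.7 -492.6  109.1] yaw -16.6 tcp [0.1326 0.5852 0.2187] F [-0.3 -0.2  1.3] q6 -0.09 t 0.8
left [ 0.5423 -0.0127  0.0795] go [-531.7 -492.6  109.1] yaw 73.4 tcp [0.1326 0.5852 0.2187] F [-0.3 -0.2  1.3] q6 -0.09 t 0.8
```

play_rows:
  increments: "-532 -493 0 73.4 1;-532 -493 0 73.4 1;-532 -493 0 73.4 1;-532 -493 0 73.4 1;-532 -493 0 73.4 1;-532 -493 0 73.4 1;-532 -493 0 73.4 1;-532 -493 0 73.4 1;-532 -493 0 73.4 1;-532 -493 0 73.4 1;-532 -493 0 73.4 1;-532 -493 0 73.4 1;-532 -493 0 73.4 1;-532 -493 0 73.4 1;-532 -493 0 73.4 1;-532 -493 40 73.4 1;-532 -493 80 73.4 1;-532 -493 80 73.4 1;-532 -493 80 73.4 1;-532 -493 80 73.4 1"

```text
t: 2.8
tool_pos: [0.5439, -0.0131, 0.1413]
orientation: [2.143, 2.293, 0.003]
force: [0.1, 0.1, -1.0]
opening: 0.0003
gripper_force: 0.0
```

```bash
python3 -c "
from h import *
togo('left',.0,90)
ims=[]
for n in('scene','top'):
    im=robot.read_camera(n);x,y=proj(n,P['left'])[0].astype(int)
    ims.append(cv2.resize(im[max(0,y-75):y+75,x-100:x+100],(400,300)))
togo('left',.0,90)
cv2.imwrite('pics/a1.png',np.hstack(ims))"
```

```text
left [ 0.5423 -0.0127  0.0795] go [ 0.5 -1.8 61.8] yaw 0.0 tcp [ 0.5439 -0.0131  0.1413] F [ 0.1  0.1 -1. ] q6 -0.19 t 2.8
left [ 0.5423 -0.0127  0.0795] go [ 0.6 -2.1 62. ] yaw 0.0 tcp [ 0.5442 -0.0132  0.1416] F [-0.2  0.4  0.3] q6 -0.19 t 2.9
```

View pics/a1.png

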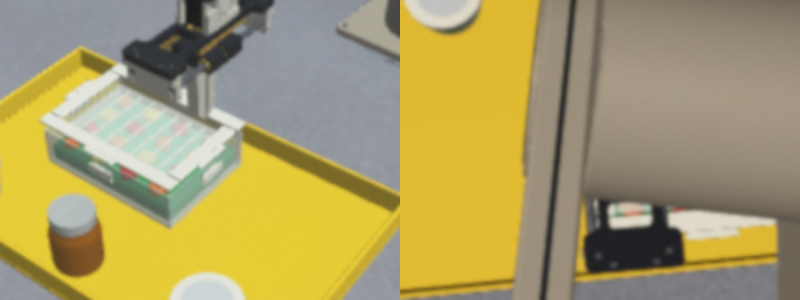

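play_rows:
  increments: "0 -2 40 0 1;0 -2 55 0 1;0 -2 58 0 1;0 -2 60 0 1;0 -2 62 0 1;0 -2 63 0 1;0 -2 64 0 1;0 -2 64 0 1"

```text
t: 3.7
tool_pos: [0.5409, -0.0134, 0.075]
orientation: [2.145, 2.294, 0.001]
force: [0.7, 0.8, 0.6]
opening: 0.0004
gripper_force: 0.0
```

play_rows:
  increments: "0 0 1 0 1;0 0 2 0 1;0 0 2 0 1"

```text
t: 4.0
tool_pos: [0.5403, -0.0133, 0.0724]
orientation: [-2.146, -2.294, 0.0]
force: [0.5, -0.3, 0.5]
opening: 0.0003
gripper_force: 0.0
```

```bash
python3 -c "
from h import *
togo('left',.0,90)
for i in range(1):
  print([(np.round(d['centre'],4),round(d['conf'],2)) for d in robot.landmark_of('scene','rim_left_top')[:2]])
im=robot.read_camera('scene');x,y=proj('scene',P['left'])[0].astype(int)
cv2.imwrite('pics/a2.png',cv2.resize(im[y-75:y+75,x-100:x+100],(800,600),interpolation=cv2.INTER_CUBIC))
togo('left',.0,90)"
```

```text
left [ 0.5423 -0.0127  0.0795] go [ 0.5  2.  -7.1] yaw -0.0 tcp [ 0.5403 -0.0133  0.0724] F [ 0.5 -0.3  0.5] q6 -0.19 t 4.0
[(array([ 0.5392, -0.0161,  0.0812]), 0.74)]
left [ 0.5423 -0.0127  0.0795] go [ 0.5  1.9 -7. ] yaw -0.0 tcp [ 0.5404 -0.0133  0.0725] F [ 0.1 -0.3 -0.3] q6 -0.19 t 4.1
```

View pics/a2.png

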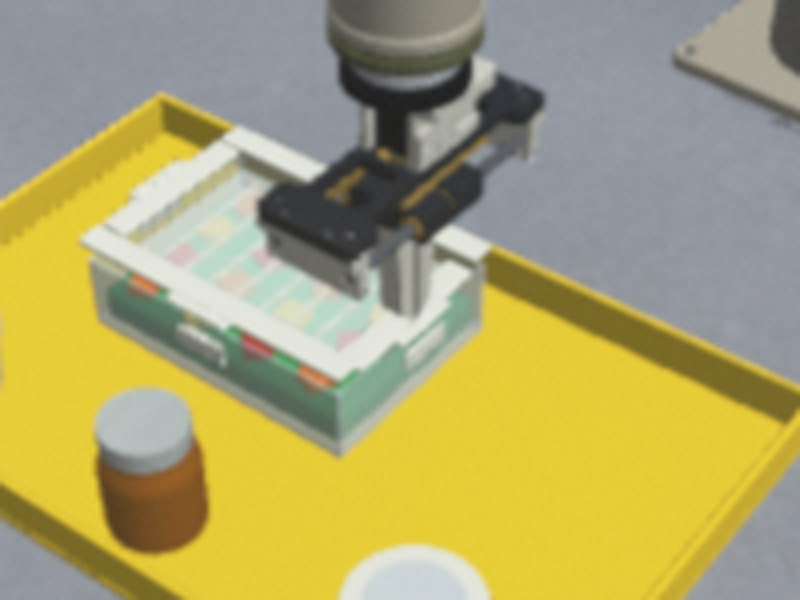

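play_rows:
  increments: "0 0 -20 0 1;0 0 -20 0 1;0 0 -20 0 1"

```text
t: 4.4
tool_pos: [0.5411, -0.0134, 0.093]
orientation: [2.145, 2.294, 0.001]
force: [0.6, 0.3, 0.4]
opening: 0.0005
gripper_force: 0.0
```

```bash
python3 -c "
from h import *
togo('near',.0,0)
togo('right',.0,90)
togo('far',.0,0)"
```

```text
near [ 0.4792 -0.1172  0.0795] go [-99.4 -68.8  13.4] yaw 90.0 tcp [ 0.5411 -0.0134  0.093 ] F [0.6 0.3 0.4] q6 -0.19 t 4.4
right [ 0.5557 -0.2123  0.0795] go [-199.4    1.3   13.5] yaw -0.0 tcp [ 0.5411 -0.0134  0.093 ] F [0.6 0.3 0.4] q6 -0.19 t 4.4
far [ 0.6188 -0.1078  0.0795] go [-99.4  71.2  13.6] yaw 90.0 tcp [ 0.5411 -0.0134  0.093 ] F [0.6 0.3 0.4] q6 -0.19 t 4.4
```

play_rows:
  increments: "-99 -69 -10 90 1;-99 -69 -10 90 1;-99 -69 -10 90 1;-99 -69 -10 90 1;-99 -69 -10 90 1;-99 -69 -10 90 1;-99 -69 -10 90 1;-99 -69 -10 90 1;-99 -69 -10 90 1;-99 -69 -10 90 1;-99 -69 -10 90 1;-99 -69 -10 90 1;-99 -69 -10 90 1"

```text
t: 5.7
tool_pos: [0.4779, -0.1166, 0.102]
orientation: [-3.139, -0.109, 0.001]
force: [-0.5, -0.2, 0.4]
opening: 0.0003
gripper_force: 0.0
```

```bash
python3 -c "
from h import *
togo('near',.0,0)
for q in('rim_left_top','rim_near_top'):print(q,[(np.round(d['centre'],4),round(d['conf'],2)) for d in robot.landmark_of('scene',q)[:2]])
im=robot.read_camera('scene');x,y=proj('scene',P['left'])[0].astype(int)
cv2.imwrite('pics/a3.png',cv2.resize(im[y-75:y+75,x-100:x+100],(800,600),interpolation=cv2.INTER_CUBIC))
togo('near',.0,0)"
```

```text
near [ 0.4792 -0.1172  0.0795] go [ 1.3  0.7 22.5] yaw 0.1 tcp [ 0.4779 -0.1166  0.102 ] F [-0.5 -0.2  0.4] q6 1.16 t 5.7
rim_left_top [(array([ 0.5381, -0.0121,  0.0756]), 0.49)]
rim_near_top [(array([ 0.4791, -0.1183,  0.0829]), 0.63)]
near [ 0.4792 -0.1172  0.0795] go [ 1.   0.6 22.9] yaw 0.1 tcp [ 0.4781 -0.1167  0.1024] F [0.  0.2 0.3] q6 1.16 t 5.85
```

View pics/a3.png

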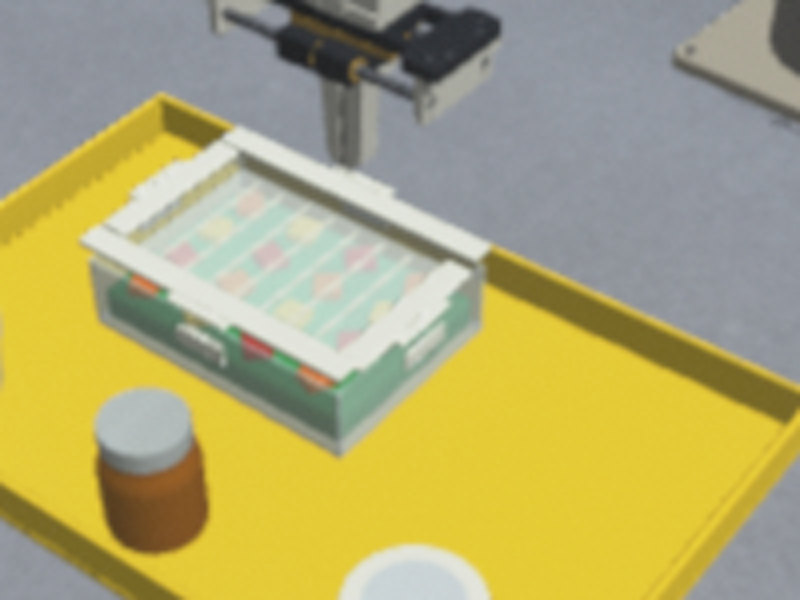

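The left section is shut: it sits lower than the ends of the long strips at pixels (350,365) and (480,250), and the box hasn't moved. Next is the near section.

play_rows:
  increments: "1 0 15 0 1;1 0 20 0 1;1 0 22 0 1;1 0 24 0 1;1 0 25 0 1;1 0 26 0 1;1 0 27 0 1;1 0 28 0 1;1 0 29 0 1;1 0 30 0 1;1 0 30 0 1"

```text
t: 6.95
tool_pos: [0.4791, -0.1166, 0.0724]
orientation: [-3.14, -0.105, 0.0]
force: [0.5, 0.8, 0.5]
opening: 0.0005
gripper_force: 0.0
```

play_rows:
  increments: "0 0 -30 0 1;0 0 -30 0 1"

```text
t: 7.15
tool_pos: [0.4816, -0.1175, 0.1062]
orientation: [3.138, 0.105, 0.008]
force: [0.7, 0.3, 1.5]
opening: 0.0004
gripper_force: 0.0
```

```bash
python3 -c "
from h import *
togo('right',.0,90)
togo('far',.0,0)
for q in('rim_left_top','rim_near_top','rim_right_top','rim_far_top'):print(q,[(np.round(d['centre'],4),round(d['conf'],2)) for d in robot.landmark_of('scene',q)[:2]])"
```

```text
right [ 0.5557 -0.2123  0.0795] go [67.5 99.5 27.2] yaw 90.0 tcp [ 0.4816 -0.1175  0.1062] F [0.7 0.3 1.5] q6 1.16 t 7.15
far [ 0.6188 -0.1078  0.0795] go [137.5  -0.5  27.4] yaw -0.0 tcp [ 0.4816 -0.1175  0.1062] F [0.7 0.3 1.5] q6 1.16 t 7.15
rim_left_top [(array([ 0.538 , -0.0133,  0.0733]), 0.63)]
rim_near_top [(array([ 0.4802, -0.1168,  0.0818]), 0.8)]
rim_right_top [(array([ 0.5532, -0.2183,  0.083 ]), 0.51)]
rim_far_top [(array([ 0.6228, -0.1084,  0.0824]), 0.67)]
```

play_rows:
  increments: "70 100 0 -90 1;70 100 0 -90 1;70 100 0 -90 1;70 100 0 -90 1;70 100 0 -90 1;70 100 0 -90 1;70 100 0 -90 1;70 100 0 -90 1;70 100 0 -90 1;70 100 0 -90 1;70 100 0 -90 1;70 100 0 -90 1;70 100 0 -90 1"

```text
t: 8.65
tool_pos: [0.5553, -0.2115, 0.1017]
orientation: [-2.148, -2.291, 0.001]
force: [-0.1, 0.5, -0.0]
opening: 0.0005
gripper_force: 0.0
```

```bash
python3 -c "
from h import *
for q in('rim_near_top','rim_left_top'):print(q,[(np.round(d['centre'],4),round(d['conf'],2)) for d in robot.landmark_of('scene',q)[:2]])
im=robot.read_camera('scene');x,y=proj('scene',P['left'])[0].astype(int)
cv2.imwrite('pics/a4.png',cv2.resize(im[y-75:y+75,x-100:x+100],(800,600),interpolation=cv2.INTER_CUBIC))
togo('right',.0,90)"
```

```text
rim_near_top [(array([ 0.4802, -0.1168,  0.0818]), 0.8)]
rim_left_top [(array([ 0.538 , -0.0133,  0.0733]), 0.63)]
right [ 0.5557 -0.2123  0.0795] go [-0.6  0.  22.8] yaw -0.1 tcp [ 0.5556 -0.2116  0.1023] F [ 0.1  0.5 -0.5] q6 -0.52 t 8.8
```

View pics/a4.png

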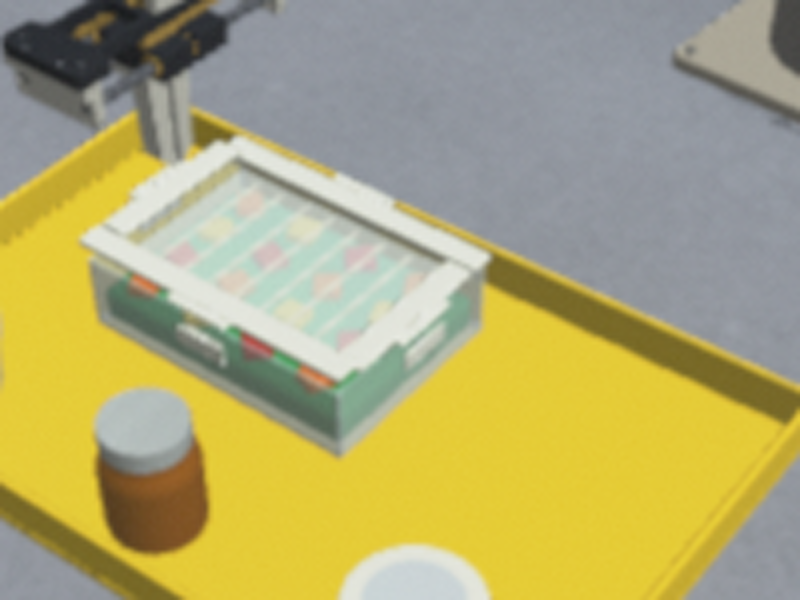

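The near section is shut too: its edge dropped about 10 px, at (235,138) and (490,258), and is now level with the left one. Next is the right section.

play_rows:
  increments: "-0.5 0 15 0 1;-0.5 0 20 0 1;-0.5 0 22 0 1;-0.5 0 24 0 1;-0.5 0 25 0 1;-0.5 0 26 0 1;-0.5 0 27 0 1;-0.5 0 28 0 1;-0.5 0 29 0 1;-0.5 0 30 0 1;-0.5 0 30 0 1"

```text
t: 9.9
tool_pos: [0.5557, -0.2122, 0.0724]
orientation: [-2.146, -2.294, 0.0]
force: [-0.0, 0.1, -0.0]
opening: 0.0003
gripper_force: 0.0
```

play_rows:
  increments: "0 0 -30 0 1;0 0 -30 0 1;0 0 -30 0 1;0 0 -30 0 1"

```text
t: 10.3
tool_pos: [0.5555, -0.2121, 0.1019]
orientation: [-2.145, -2.294, 0.0]
force: [-0.3, -0.8, 0.3]
opening: 0.0008
gripper_force: 0.0
```

```bash
python3 -c "
from h import *
togo('far',.0,0)"
```

```text
far [ 0.6188 -0.1078  0.0795] go [99.8 70.2 22.4] yaw 90.0 tcp [ 0.5555 -0.2121  0.1019] F [-0.3 -0.8  0.3] q6 -0.52 t 10.3
```

play_rows:
  increments: "100 70 0 90 1;100 70 0 90 1;100 70 0 90 1;100 70 0 90 1;100 70 0 90 1;100 70 0 90 1;100 70 0 90 1;100 70 0 90 1;100 70 0 90 1;100 70 0 90 1;100 70 0 90 1;100 70 0 90 1;100 70 0 90 1"

```text
t: 11.6
tool_pos: [0.6184, -0.1077, 0.1017]
orientation: [-3.139, -0.11, 0.002]
force: [0.1, -0.3, 0.2]
opening: 0.0007
gripper_force: 0.0
```

```bash
python3 -c "
from h import *
togo('far',.0,0)"
```

```text
far [ 0.6188 -0.1078  0.0795] go [ 0.4  0.2 22.2] yaw 0.2 tcp [ 0.6184 -0.1077  0.1017] F [ 0.1 -0.3  0.2] q6 1.25 t 11.6
```

play_rows:
  increments: "0 0 15 0 1;0 0 20 0 1;0 0 22 0 1;0 0 24 0 1;0 0 25 0 1;0 0 26 0 1;0 0 27 0 1;0 0 28 0 1;0 0 29 0 1;0 0 30 0 1;0 0 30 0 1"

```text
t: 12.7
tool_pos: [0.6189, -0.1078, 0.0724]
orientation: [-3.14, -0.105, 0.0]
force: [-0.4, 0.3, -0.6]
opening: 0.0007
gripper_force: 0.0
```

play_rows:
  increments: "0 0 -40 0 1;0 0 -80 0 1;0 0 -120 0 1;-150 0 -150 0 1;-200 0 -150 0 1;-200 0 -150 0 1;-200 0 -150 0 1;-200 0 -150 0 1;-200 0 -150 0 1"

```text
t: 13.6
tool_pos: [0.4193, -0.1215, 0.2236]
orientation: [3.139, 0.103, 0.005]
force: [0.4, -0.0, -0.2]
opening: 0.0004
gripper_force: 0.0
```

```bash
python3 -c "
from h import *
im=robot.read_camera('scene');x,y=proj('scene',P['left'])[0].astype(int)
cv2.imwrite('pics/a5.png',cv2.resize(im[y-75:y+75,x-100:x+100],(800,600),interpolation=cv2.INTER_CUBIC))
for q in('rim_left_top','rim_near_top','rim_right_top','rim_far_top','food_box','jar'):print(q,[(np.round(d['centre'],4),round(d['conf'],2)) for d in robot.landmark_of('scene',q)[:2]])
togo('far',.0,0)"
```

```text
rim_left_top [(array([ 0.5389, -0.0145,  0.0747]), 0.66), (array([ 0.7283, -0.0544,  0.0042]), 0.37)]
rim_near_top [(array([ 0.4793, -0.1185,  0.0746]), 0.88)]
rim_right_top [(array([ 0.5527, -0.2151,  0.0736]), 0.64)]
rim_far_top []
food_box [(array([ 0.5487, -0.1132,  0.0024]), 0.92)]
jar [(array([ 0.7281, -0.0497,  0.0053]), 0.83), (array([ 6.012e-01, -5.080e-02,  1.000e-04]), 0.73)]
far [ 0.6188 -0.1078  0.0795] go [199.5   0.3 142.3] yaw 0.0 tcp [ 0.4199 -0.121   0.2221] F [ 0.1 -0.9 -0.1] q6 1.11 t 13.95
```

View pics/a5.png

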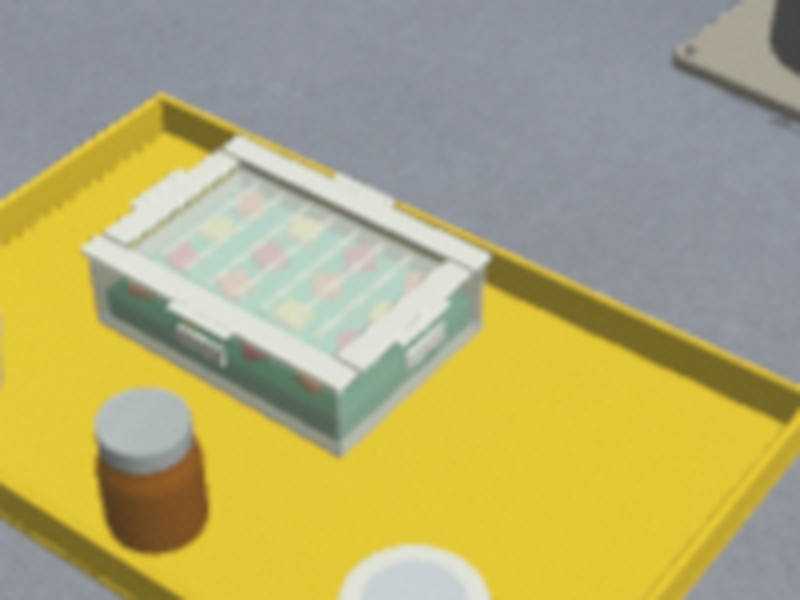

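The far front edge has dropped as well, to (345,388) from about (345,375), and the box and jar haven't moved. I'll check the far and left sections numerically before handing in.

```bash
python3 -c "
from h import *
for n in('scene','top','scene'):
  robot.read_camera(n)
  for q in('rim_left_top','rim_far_top'):print(n,q,[(np.round(d['centre'],4),round(d['conf'],2)) for d in robot.landmark_of(n,q)[:2]])
im=robot.read_camera('scene')
for z in(.0795,.0715):
  D=[c+B@np.array([x,y,z-c[2]]) for x,y in((.08,.11),(.08,-.11),(-.08,.11),(-.08,-.11),(-.058,.11),(.058,.11))]
  x,y=proj('scene',P['left'])[0].astype(int)
  print(z,((proj('scene',D)-[x-100,y-75])*4).round())
"
```

```text
scene rim_left_top [(array([ 0.5402, -0.0138,  0.0744]), 0.51)]
scene rim_far_top [(array([ 0.6205, -0.1071,  0.0716]), 0.58)]
top rim_left_top [(array([ 0.5403, -0.0179,  0.0723]), 0.72)]
top rim_far_top [(array([ 0.6206, -0.1096,  0.0764]), 0.73)]
scene rim_left_top [(array([ 0.542 , -0.0149,  0.0701]), 0.54)]
scene rim_far_top [(array([ 0.621 , -0.1064,  0.0709]), 0.95)]
0.0795 [[332. 377.]
 [ 74. 235.]
 [488. 242.]
 [236. 122.]
 [468. 260.]
 [355. 357.]]
0.0715 [[332. 387.]
 [ 75. 244.]
 [488. 252.]
 [237. 131.]
 [468. 269.]
 [355. 367.]]
```

```bash
python3 -c "
from h import *
print(robot.close_job())"
```

```text
the job is handed in; nothing more can be done
None
```

All four rim sections are pressed down and measure at their shut height. The box and jar showed no movement in the camera checks; I did not re-measure the round boxes, but the gripper stayed clear of them. The job was handed in at about 14.5 s of the 48 s allowed.

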